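Set out the grooming brushes by size

ROBOT

A 6-joint arm with a two-finger parallel gripper is mounted at the origin on the work surface. World frame = base frame: x ahead of the robot, y to its left, z up, the work surface at z = 0. Lengths are in m, angles in rad, forces in N, time in s.
With the tool pointing down it reaches from about 0.3 to 0.775 m from the base axis. Payload 14.6 kg.
Tool frame: the origin (TCP) lies midway between the tips of the shut fingers; the grasp point (between the pads) lies 19 mm behind it (ctrl.grip_depth is the z of the grasp point in the tool frame, in m); z points along the fingers, y is the line along which they close (so a half turn about z gives the same grasp; the last joint's range is limited). The gripper opens to 94 mm and grips with 3 to 60 N. Pads are 16 mm wide; open, the fingers measure 119 mm over their backs; the gripper's body (75 mm by 177 mm) begins 78 mm behind the grasp point.
Start: joints at [-1.386, 0.3, 1.521, -0, 1.321, -0.067], TCP at [0.137, -0.533, 0.205] pointing down, gripper open.
Joint ranges: [-3.03, 3.03], [-0.79, 2.21], [0.23, 2.52], [-1.04, 4.18], [0, 3.07], [-2.55, 2.55]. Speed limits (rad/s): [2.22, 2.22, 2.57, 3.14, 3.14, 3.14].

INTERFACE

Orientations are given as [roll, pitch, yaw] about the fixed x, y, z axes, in that order (R = Rz(yaw) Ry(pitch) Rx(roll)).
In Python, from station import ctrl gives the robot as it stands. The module is installed in compiled form; this text tells all that it offers.
- The arm moves only by the tool carry_out, never from a script. Its argument "commands" is a list of rows, each a list of 3 entries, a list of its own where there are three numbers: the closure, from 0 (fully open) to 1 (shut), then the shift along the tool's x, y, z in mm, then the turn, a rotation vector about the tool's x, y, z in rad. In form: [[gripper, [tx, ty, tz], [wx, wy, wz]], ...]. A call has 1 to 10 rows; each row shifts and turns the commanded pose from where the row before left it, along the tool's axes as they then stand; what a row does not reach is not made up. A row lasts 1/8 s, in which the tool goes at most 62.5 mm and 10.7 degrees, less where a joint would pass 70% of its speed; a pose out of reach is approached as far as the arm can. A call with a gripper value outside its range is refused whole. The fingers move at their own pace and stop on an object; "squeeze" is the grip in N (left out, the last holds). Time passes only in rows, so rows that do not move let the fingers close. It gives the time, the measured TCP pose, the force, the opening and the grip force at its end, in the units of the state.
- ctrl.get_obs(): the state, without advancing time (a new reading comes with each control period).
- ctrl.camera(name): name is "scene" or "top"; returns a dict with "img" (420x560x3 uint8, blue, green, red), "camera_matrix" (3x3 intrinsics, pixels), "rvec" (rotation vector, rad) and "tvec" (3), from world to camera coordinates, as OpenCV has them. Camera axes: x right, y down, z forward; pixel columns grow to the right and rows downward; lengths in m; the calibration is good to about 2 mm. A picture is of the moment at which its call begins. There is no depth.
- ctrl.hand_in(): hands the job in; it is judged then, once.
Trained networks look in the newest picture that a camera, given by its name, has taken for a name from the list of things; names that differ only in an ending like _2 or _b are one class to them, and where a whole thing is asked for, a point or a joint stands for the part that bears it (a point fixed in the world has none). Each returns a list of dicts, best first, with "score" (0 to 1); they miss things now and then, are a little off and sometimes report something else, mostly with a low value. They report only what shows in the picture. A call takes as long as a camera call. They do not tell look-alikes from the thing itself.
- ctrl.outline_of(thing, camera): "region" (420x560 bool, what is visible of it).
- ctrl.place_of(thing, camera): "at" ([x, y, z] in m, in world coordinates, good to about 4 mm: a listed point, or the origin of a listed thing).
The state is a dict: "time_s": time; "qpos": joint angles; "joint_vel": joint speeds; "tau": joint torques, N m; "ee_pos": TCP position; "eef_rot": TCP orientation; "force": force on the tool from outside, world axes, zero at the start; "moment": the same for the moment, N m; "grip_width": finger opening in m; "grip_force": force on a finger pad.
Only numpy, scipy, OpenCV 4.12 (cv2) and the standard library are available. Lean on these libraries where they do the work, as an engineer would, in place of code of your own. Each camera call takes 0.05 s, during which the arm holds its last target. There are 200 camera calls.

TASK

Lay the four wooden brushes out along the row of mats in order of length, the shortest on the mat next to the white cup and the longest on the mat next to the green pump bottle, one brush on each mat. Lay each bristles down, centred on its mat and lying straight across the row like the mat's own long side, and let go of it. Leave the cup and the bottle standing where they are.

Things in the scene. Friction and masses are not known exactly. Their poses are not given: they have to be found in the camera images.
- brush_70: The shortest of four loose oval brushes, no handle: 70 mm long (its x axis), 42 mm wide (y), 40 mm tall (z), both ends rounded. Lies bristles down: black bristle block in the lower 20 mm, set in 4 mm all round, plain dark brown wooden back with upright straight sides in the upper 20 mm. Origin: centre of the underside. Both ends are alike. All four brushes look the same but for size.
- brush_95: The second shortest of four loose oval brushes, no handle: 95 mm long (its x axis), 46 mm wide (y), 40 mm tall (z), both ends rounded. Lies bristles down: black bristle block in the lower 20 mm, set in 4 mm all round, plain dark brown wooden back with upright straight sides in the upper 20 mm. Origin: centre of the underside. Both ends are alike. All four brushes look the same but for size.
- brush_120: The second longest of four loose oval brushes, no handle: 120 mm long (its x axis), 50 mm wide (y), 40 mm tall (z), both ends rounded. Lies bristles down: black bristle block in the lower 20 mm, set in 4 mm all round, plain dark brown wooden back with upright straight sides in the upper 20 mm. Origin: centre of the underside. Both ends are alike. All four brushes look the same but for size.
- brush_145: The longest of four loose oval brushes, no handle: 145 mm long (its x axis), 54 mm wide (y), 40 mm tall (z), both ends rounded. Lies bristles down: black bristle block in the lower 20 mm, set in 4 mm all round, plain dark brown wooden back with upright straight sides in the upper 20 mm. Origin: centre of the underside. Both ends are alike. All four brushes look the same but for size.
- mat_blue: Flat blue mat fixed to the bench, 110 mm (x, across the row) by 62 mm (y, along the row), 2 mm thick. Origin: centre of the underside, at bench height. One of four mats side by side in a straight row, 100 mm centre to centre; their colours come in any order and mean nothing. A fixed low wooden rail, 25 mm tall, runs along the row on the side away from the robot, its near face 95 mm from the mats' centres.
- mat_red: Flat red mat fixed to the bench, 110 mm (x, across the row) by 62 mm (y, along the row), 2 mm thick. Origin: centre of the underside, at bench height. One of four mats side by side in a straight row, 100 mm centre to centre; their colours come in any order and mean nothing. A fixed low wooden rail, 25 mm tall, runs along the row on the side away from the robot, its near face 95 mm from the mats' centres.
- mat_grey: Flat grey mat fixed to the bench, 110 mm (x, across the row) by 62 mm (y, along the row), 2 mm thick. Origin: centre of the underside, at bench height. One of four mats side by side in a straight row, 100 mm centre to centre; their colours come in any order and mean nothing. A fixed low wooden rail, 25 mm tall, runs along the row on the side away from the robot, its near face 95 mm from the mats' centres.
- mat_yellow: Flat yellow mat fixed to the bench, 110 mm (x, across the row) by 62 mm (y, along the row), 2 mm thick. Origin: centre of the underside, at bench height. One of four mats side by side in a straight row, 100 mm centre to centre; their colours come in any order and mean nothing. A fixed low wooden rail, 25 mm tall, runs along the row on the side away from the robot, its near face 95 mm from the mats' centres.
- cup: White enamel cup, 76 mm across the rim, 75 mm tall, standing loose past one end of the row of mats (either end), about 170 mm from the centre of the nearest mat. Origin: centre of the underside.
- pump_bottle: Empty green pump bottle with white push head, 64 mm across, 172 mm tall, spout reaching 40 mm from its axis along -x, standing loose past the other end of the row, about 170 mm from the nearest mat's centre. Origin: centre of the underside.
Mind the look-alikes: they are no part of the job. Of the things shaped like the mat_red, the red one is meant.

How it is judged:
By the outcome, as a careful person would: the job done as asked, in the order asked, and still so for the second after the job is handed in, with the robot touching nothing.
It also fails if it takes over 99 s, if anything falls off the work surface, if the arm or the gripper's body presses on something with over 40 N, if the wrist force passes 120 N, or if a joint passes its speed limit or range.

## Working session

There is one attempt and no reset: what is moved stays moved. The work goes in short steps, Python scripts to look and compute and a tool call to move; the robot and the scene stay as the last step left them, time stands still between calls to the robot, and variables do not carry over. Pictures are saved under pics/ and viewed, at most 14 in all, crops included, and the job is handed in when it is done.

Besides the shell and the picture viewer there is one more tool, called after "Emit:" as name(argument=value, ...) on one line, values as JSON. carry_out: Moves the arm, as the interface text tells. Its arguments: {"type":"object","properties":{"commands":{"type":"array","items":{"type":"array"}},"squeeze":{"type":"number"}},"required":["commands"]}

```bash
mkdir -p pics
python3 - <<'E'
from station import ctrl
import cv2
for c in ("scene","top"):
    d=ctrl.camera(c); cv2.imwrite(f"pics/{c}0.png",d["img"]); print(c,d["camera_matrix"],d["rvec"],d["tvec"])
    for t in ["brush_70","brush_95","brush_120","brush_145","mat_blue","mat_red","mat_grey","mat_yellow","cup","pump_bottle"]:
        print(t,[(round(r["score"],2),[round(float(v),3) for v in r["at"]]) for r in ctrl.place_of(t,c)][:6])
o=ctrl.get_obs();print(o)
E
```

```text
scene [[536.79502915   0.         274.18629681]
 [  0.         536.79502915 209.51550152]
 [  0.           0.           1.        ]] [ 1.96259766  0.93475693 -0.51309738] [-0.34246717 -0.1540903   1.8619646 ]
brush_70 [(0.96, [0.454, 0.24, -0.002]), (0.84, [0.437, -0.259, -0.001]), (0.61, [0.467, -0.095, -0.001]), (0.59, [0.439, 0.083, -0.002])]
brush_95 [(0.96, [0.454, 0.24, -0.002]), (0.84, [0.437, -0.259, -0.001]), (0.61, [0.467, -0.095, -0.001]), (0.59, [0.439, 0.083, -0.002])]
brush_120 [(0.96, [0.454, 0.24, -0.002]), (0.84, [0.437, -0.259, -0.001]), (0.61, [0.467, -0.095, -0.001]), (0.59, [0.439, 0.083, -0.002])]
brush_145 [(0.96, [0.454, 0.24, -0.002]), (0.84, [0.437, -0.259, -0.001]), (0.61, [0.467, -0.095, -0.001]), (0.59, [0.439, 0.083, -0.002])]
mat_blue [(0.91, [0.639, -0.027, 0.0]), (0.38, [0.678, 0.345, -0.002])]
mat_red [(0.9, [0.651, 0.174, 0.002]), (0.63, [0.275, 0.207, -0.001]), (0.6, [0.327, -0.108, 0.002])]
mat_grey [(0.62, [0.641, -0.129, 0.001]), (0.23, [0.641, -0.024, 0.004])]
mat_yellow [(0.84, [0.643, 0.074, -0.0])]
cup [(0.5, [0.651, -0.298, 0.001])]
pump_bo
[... 1190 characters left out ...]
3])]
{'time_s': 1.1, 'qpos': array([-1.38561704e+00,  2.99925614e-01,  1.52097512e+00,  4.48106820e-06,
        1.32067995e+00, -6.65888398e-02]), 'joint_vel': array([ 1.51910334e-04, -3.60741535e-04,  1.18411518e-04,  9.19995579e-04,
        6.45680071e-05, -6.42249636e-04]), 'tau': array([-2.56035382e-04, -5.31677699e+01, -3.52912009e+01,  7.08304695e-02,
        2.12837057e-02, -1.64833843e-06]), 'ee_pos': array([ 0.13701951, -0.53266498,  0.20544206]), 'eef_rot': array([ 3.14158042e+00, -3.53521011e-06,  2.51767017e-01]), 'force': array([-0.50675465,  0.05053937,  0.45231435]), 'moment': array([-0.00027107, -0.01513993,  0.00159534]), 'grip_force': 0.0, 'grip_width': 0.09408981965098219}
```

View pics/top0.png

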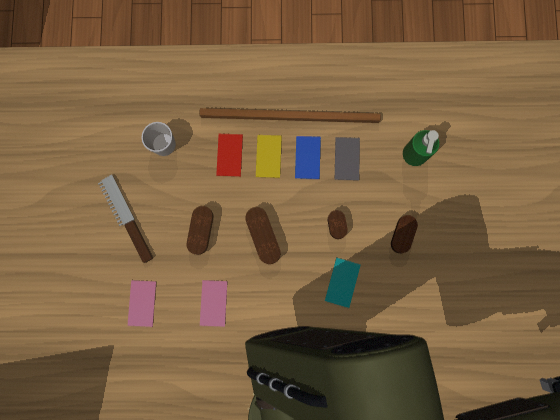

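View pics/scene0.png

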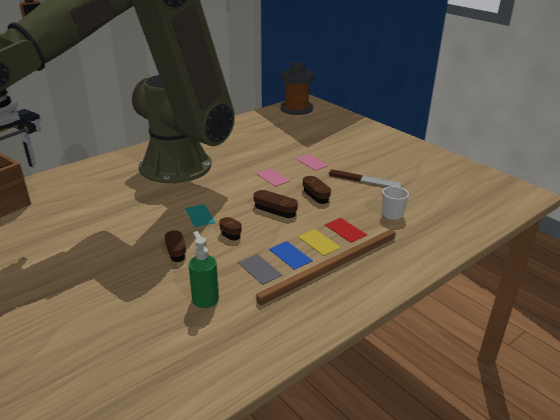

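The top view shows the mat row red (230,155), yellow (268,156), blue (308,157), grey (347,158). The cup is by red at (158,138) and the bottle by grey at (420,148). So red←70, yellow←95, blue←120, grey←145. The pink cards (142,303), (213,303) and the teal card (343,282) lie off the row and the rail, so they are look-alikes. The brushes are at (200,230), (263,235), (338,224) and (404,233). I'll fit their sizes and poses to the outlines.

```bash
cat > h.py <<'E'
from station import ctrl
import cv2, numpy as np
from scipy.optimize import minimize
S={70:42,95:46,120:50,145:54}
def cam(c): return ctrl.camera(c)
def proj(d,P): return cv2.projectPoints(np.float64(P),d["rvec"],d["tvec"],d["camera_matrix"],None)[0].reshape(-1,2)
def ring(L,W,z):
    a=np.linspace(-np.pi/2,np.pi/2,13); r=W/2; h=L/2-r
    p=np.r_[np.c_[h+r*np.cos(a),r*np.sin(a)],-np.c_[h+r*np.cos(a),r*np.sin(a)]]
    return np.c_[p,np.full(len(p),z)]
def brush(L,z0=0):
    L,W=L/1e3,S[L]/1e3
    return [np.r_[ring(L,W,.02+z0),ring(L,W,.04+z0)],np.r_[ring(L-.008,W-.008,z0),ring(L-.008,W-.008,.02+z0)]]
def mat(): return [np.array([[x,y,.002] for x in(-.055,.055) for y in(-.031,.031)])]
def sil(d,parts,q):
    c,s=np.cos(q[2]),np.sin(q[2]); m=np.zeros((420*3,560*3),np.uint8)
    for p in parts:
        w=p.copy(); w[:,0]=c*p[:,0]-s*p[:,1]+q[0]; w[:,1]=s*p[:,0]+c*p[:,1]+q[1]
        h=cv2.convexHull(np.float32(proj(d,w)))
        cv2.fillConvexPoly(m,np.int32(((h+.5)*3-.5)*16),1,shift=4)
    return m>0
def fit(obs,parts,q0):
    """obs: list of (cam dict, mask)"""
    M=[(d,cv2.resize(m.astype(np.uint8),None,fx=3,fy=3,interpolation=cv2.INTER_NEAREST)>0) for d,m in obs]
    def f(q):
        t=0
        for d,m in M:
            s=sil(d,parts,q); t+=1-(s&m).sum()/(s|m).sum()
        return t/len(M)
    best=None
    for y in q0[2] if np.ndim(q0[2]) else [q0[2]]:
        x0=np.array([q0[0],q0[1],y]); sim=np.r_[[x0],x0+np.diag([.008,.008,.15])]
        r=minimize(f,x0,method="Nelder-Mead",options=dict(initial_simplex=sim,xatol=1e-4,fatol=1e-4,maxiter=150))
        if best is None or r.fun<best.fun: best=r
    return best.x,best.fun
def near(thing,c,d,xy,z=.02):
    """outline of the thing nearest to a world xy"""
    u=proj(d,[[*xy,z]])[0]; b=None
    for r in ctrl.outline_of(thing,c):
        ys,xs=np.nonzero(r["region"])
        if len(xs)<50: continue
        e=np.hypot(xs.mean()-u[0],ys.mean()-u[1])
        if e<12 and (b is None or e<b[0]): b=(e,r["region"])
    return None if b is None else b[1]
E
python3 - <<'E'
from h import *
D={c:cam(c) for c in("scene","top")}
Y=[-.7,-.2,.3,.8]
for xy in [(.454,.24),(.451,.081),(.465,-.095),(.439,-.257)]:
    for cs in (("top",),("scene",),("top","scene")):
        obs=[(D[c],near("brush_70",c,D[c],xy)) for c in cs]; obs=[o for o in obs if o[1] is not None]
        if not obs: print(xy,cs,"none"); continue
        R={L:fit(obs,brush(L),(*xy,Y)) for L in S}; L=min(R,key=lambda k:R[k][1])
        print(xy,cs,L,R[L][0].round(4),{k:round(float(v[1]),3) for k,v in R.items()})
for n,xy in dict(red=(.651,.174),yellow=(.644,.074),blue=(.64,-.025),grey=(.639,-.127)).items():
    for c in D:
        m=near("mat_"+n,c,D[c],xy,.002)
        if m is None: print(n,c,"none"); continue
        q,e=fit([(D[c],m)],mat(),(*xy,.05)); print(n,c,q.round(4),round(float(e),3))
E
```

```text
(0.454, 0.24) ('top',) 120 [ 0.4533  0.2435 -0.1623] {70: 0.493, 95: 0.24, 120: 0.054, 145: 0.265}
(0.454, 0.24) ('scene',) 120 [ 0.4547  0.2411 -0.1927] {70: 0.368, 95: 0.172, 120: 0.042, 145: 0.173}
(0.454, 0.24) ('top', 'scene') 120 [ 0.4531  0.2428 -0.1814] {70: 0.443, 95: 0.22, 120: 0.056, 145: 0.231}
(0.451, 0.081) ('top',) 145 [0.4384 0.089  0.3426] {70: 0.633, 95: 0.447, 120: 0.236, 145: 0.033}
(0.451, 0.081) ('scene',) 145 [0.4416 0.0864 0.3431] {70: 0.532, 95: 0.343, 120: 0.158, 145: 0.051}
(0.451, 0.081) ('top', 'scene') 145 [0.4385 0.0886 0.3432] {70: 0.584, 95: 0.402, 120: 0.208, 145: 0.057}
(0.465, -0.095) ('top',) 70 [ 0.4655 -0.0929  0.135 ] {70: 0.046, 95: 0.323, 120: 0.509, 145: 0.623}
(0.465, -0.095) ('scene',) 70 [ 0.4676 -0.0958  0.0894] {70: 0.066, 95: 0.245, 120: 0.376, 145: 0.472}
(0.465, -0.095) ('top', 'scene') 70 [ 0.4652 -0.0934  0.1146] {70: 0.076, 95: 0.306, 120: 0.456, 145: 0.554}
(0.439, -0.257) ('top',) 95 [ 0.4413 -0.2535 -0.3625] {70: 0.285, 95: 0.064, 120: 0.316, 145: 0.474}
(0.439, -0.257) ('scene',) 95 [ 0.438  -0.255  -0.3939] {70: 0.142, 95: 0.118, 120: 0.293, 145: 0.421}
(0.439, -0.257) ('top', 'scene') 95 [ 0.4407 -0.2545 -0.3393] {70: 0.224, 95: 0.104, 120: 0.311, 145: 0.452}
red scene [ 0.6528  0.1725 -0.0534] 0.06
red top [ 0.6491  0.1762 -0.0359] 0.033
yellow scene [ 0.6462  0.0725 -0.0284] 0.047
yellow top [ 0.6448  0.077  -0.0217] 0.046
blue scene [ 0.6432 -0.0276 -0.0413] 0.06
blue top [ 0.6407 -0.0242 -0.0473] 0.036
grey scene [ 0.6397 -0.127  -0.0387] 0.064
grey top [ 0.6378 -0.1237 -0.0217] 0.047
```

Emit:
carry_out(commands=[[0, [45, -24, 0], [0, 0, 0]], [0, [46, -25, 0], [0, 0, 0]], [0, [45, -24, 0], [0, 0, 0]], [0, [46, -25, 0], [0, 0, 0]], [0, [45, -24, 0], [0, 0, 0]], [0, [46, -24, 0], [0, 0, 0]], [0, [45, -24, 0], [0, 0, 0]], [0, [45, -24, 0], [0, 0, 0]], [0, [0, 0, 20], [0, 0, 0.15]], [0, [0, 0, 20], [0, 0, 0.15]]], squeeze=25)

```text
time_s: 3.65
ee_pos: [0.4407, -0.2538, 0.165]
eef_rot: [3.141, -0.0, -0.052]
force: [0.0, -0.1, 0.8]
grip_width: 0.0942
grip_force: 0.0
```

```bash
cat > to.py <<'E'
import sys
from h import *
from scipy.spatial.transform import Rotation as R
def to(x,y,yaw):
    o=ctrl.get_obs(); p=o["ee_pos"]; r=R.from_euler("xyz",o["eef_rot"])
    t=r.inv().apply([x-p[0],y-p[1],0])*1e3
    w=(yaw-o["eef_rot"][2]+np.pi)%(2*np.pi)-np.pi
    print("t",o["time_s"],"pos",p.round(4),"rot",o["eef_rot"].round(3),"| shift mm",t.round(1),"wz",round(-w,3),"width",round(o["grip_width"],4),"j6",round(o["qpos"][5],2))
    # shift in the tool frame after turning
    t2=R.from_euler("xyz",[np.pi,0,yaw]).inv().apply([x-p[0],y-p[1],0])*1e3; print("after turn",t2.round(1))
if __name__=="__main__": to(*map(float,sys.argv[1:4]))
E
python3 to.py .4397 -.2543 -.365
```

```text
t 3.65 pos [ 0.4407 -0.2538  0.165 ] rot [ 3.141 -0.    -0.052] | shift mm [-1.   0.6 -0. ] wz 0.313 width 0.0942 j6 1.03
after turn [-0.8  0.8  0. ]
```

Emit:
carry_out(commands=[[0, [0, 0, 25], [0, 0, 0.155]], [0, [0, 0, 25], [0, 0, 0.155]], [0, [-1, 1, 30], [0, 0, 0]], [0, [0, 0, 30], [0, 0, 0]], [0, [0, 0, 25], [0, 0, 0]], [0, [0, 0, 18], [0, 0, 0]], [0.6, [0, 0, 0], [0, 0, 0]], [0.8, [0, 0, 0], [0, 0, 0]], [0.8, [0, 0, 0], [0, 0, 0]], [0.8, [0, 0, 0], [0, 0, 0]]], squeeze=25)

```text
time_s: 4.9
ee_pos: [0.4392, -0.2551, 0.013]
eef_rot: [3.141, -0.001, -0.358]
force: [-0.1, -0.6, -0.2]
grip_width: 0.0575
grip_force: 0.0
```

```bash
python3 to.py .6463 .0740 -.041
```

```text
t 4.9 pos [ 0.4392 -0.2551  0.013 ] rot [ 3.141e+00 -1.000e-03 -3.580e-01] | shift mm [  78.6 -380.8   -0. ] wz -0.317 width 0.0575 j6 1.33
after turn [ 193.4 -337.3   -0. ]
```

Emit:
carry_out(commands=[[0.8, [0, 0, 0], [0, 0, 0]], [0.8, [0, 0, 0], [0, 0, 0]], [0.8, [0, 0, 0], [0, 0, 0]], [0.8, [0, 0, 0], [0, 0, 0]], [0.8, [0, 0, -15], [0, 0, 0]], [0.8, [0, 0, -25], [0, 0, 0]], [0.8, [0, 0, -30], [0, 0, -0.16]], [0.8, [0, 0, -20], [0, 0, -0.16]]], squeeze=25)

```text
time_s: 5.9
ee_pos: [0.4392, -0.255, 0.1045]
eef_rot: [3.141, -0.001, -0.033]
force: [0.2, -0.8, -1.8]
grip_width: 0.0459
grip_force: 25.0
```

```bash
python3 to.py .6463 .0740 -.041
```

```text
t 5.9 pos [ 0.4392 -0.255   0.1045] rot [ 3.141e+00 -1.000e-03 -3.300e-02] | shift mm [ 196.1 -335.7   -0. ] wz 0.008 width 0.0459 j6 1.01
after turn [ 193.4 -337.3   -0. ]
```

Emit:
carry_out(commands=[[0.8, [28, -48, 0], [0, 0, 0.008]], [0.8, [28, -48, 0], [0, 0, 0]], [0.8, [28, -48, 0], [0, 0, 0]], [0.8, [28, -48, 0], [0, 0, 0]], [0.8, [28, -48, 0], [0, 0, 0]], [0.8, [28, -48, 0], [0, 0, 0]], [0.8, [26, -48, 0], [0, 0, 0]], [0.8, [0, 0, 20], [0, 0, 0]], [0.8, [0, 0, 10], [0, 0, 0]]])

```text
time_s: 7.02
ee_pos: [0.6469, 0.0717, 0.0711]
eef_rot: [3.141, 0.002, -0.046]
force: [-0.1, 0.3, -1.5]
grip_width: 0.0457
grip_force: 25.0
```

```bash
python3 to.py .6463 .0740 -.041
```

```text
t 7.025 pos [0.6469 0.0717 0.0711] rot [ 3.141e+00  2.000e-03 -4.600e-02] | shift mm [-0.8 -2.3  0. ] wz -0.005 width 0.0457 j6 1.67
after turn [-0.7 -2.3 -0. ]
```

Emit:
carry_out(commands=[[0.8, [-1, -2, 20], [0, 0, -0.005]], [0.8, [0, 0, 18], [0, 0, 0]], [0.8, [0, 0, 12], [0, 0, 0]], [0.8, [0, 0, 5], [0, 0, 0]], [0.8, [0, 0, 0], [0, 0, 0]], [0, [0, 0, 0], [0, 0, 0]], [0, [0, 0, 0], [0, 0, 0]], [0, [0, 0, 0], [0, 0, 0]], [0, [0, 0, -15], [0, 0, 0]], [0, [0, 0, -35], [0, 0, 0]]])

```text
time_s: 8.28
ee_pos: [0.6463, 0.074, 0.0677]
eef_rot: [3.141, 0.002, -0.041]
force: [0.5, 0.2, 0.7]
grip_width: 0.0919
grip_force: 0.0
```

```bash
python3 to.py .454 .2423 -.175
```

```text
t 8.275 pos [0.6463 0.074  0.0677] rot [ 3.141e+00  2.000e-03 -4.100e-02] | shift mm [-199.1 -160.2    0.4] wz 0.134 width 0.0919 j6 1.67
after turn [-218.7 -132.2   -0. ]
```

Emit:
carry_out(commands=[[0, [0, 0, -30], [0, 0, 0]], [0, [-33, -26, 0], [0, 0, 0]], [0, [-34, -27, 0], [0, 0, 0]], [0, [-33, -27, 0], [0, 0, 0]], [0, [-33, -27, 0], [0, 0, 0]], [0, [-33, -27, 0], [0, 0, 0]], [0, [-33, -26, 0], [0, 0, 0]], [0, [0, 0, 15], [0, 0, 0.134]], [0, [0, 0, 15], [0, 0, 0]]])

```text
time_s: 9.4
ee_pos: [0.455, 0.2425, 0.068]
eef_rot: [-3.141, -0.002, -0.174]
force: [-0.2, 0.4, -0.3]
grip_width: 0.094
grip_force: 0.0
```

```bash
python3 to.py .454 .2423 -.175
```

```text
t 9.4 pos [0.455  0.2425 0.068 ] rot [-3.141e+00 -2.000e-03 -1.740e-01] | shift mm [-1.   0.4 -0. ] wz 0.001 width 0.094 j6 2.16
after turn [-1.   0.4  0. ]
```

Emit:
carry_out(commands=[[0, [-1, 0, 25], [0, 0, 0]], [0, [0, 0, 20], [0, 0, 0]], [0.4, [0, 0, 10], [0, 0, 0]], [0.8, [0, 0, 0], [0, 0, 0]], [0.8, [0, 0, 0], [0, 0, 0]], [0.8, [0, 0, 0], [0, 0, 0]], [0.8, [0, 0, 0], [0, 0, 0]], [0.8, [0, 0, 0], [0, 0, 0]], [0.8, [0, 0, 0], [0, 0, 0]], [0.8, [0, 0, 0], [0, 0, 0]]])

```text
time_s: 10.65
ee_pos: [0.454, 0.2424, 0.0129]
eef_rot: [-3.141, -0.001, -0.175]
force: [-1.2, -1.6, 5.3]
grip_width: 0.0495
grip_force: 25.0
```

Emit:
carry_out(commands=[[0.8, [0, 0, -15], [0, 0, 0]], [0.8, [0, 0, -25], [0, 0, 0]], [0.8, [0, 0, -30], [0, 0, -0.134]], [0.8, [0, 0, -20], [0, 0, 0]], [0.8, [0, 0, 0], [0, 0, 0]]])

```text
time_s: 11.28
ee_pos: [0.4544, 0.2426, 0.1042]
eef_rot: [-3.14, -0.003, -0.041]
force: [-0.4, 0.3, -2.3]
grip_width: 0.0497
grip_force: 25.0
```

```bash
python3 to.py .6423 -.0260 -.041
```

```text
t 11.275 pos [0.4544 0.2426 0.1042] rot [-3.14e+00 -3.00e-03 -4.10e-02] | shift mm [1.989e+02 2.606e+02 2.000e-01] wz -0.0 width 0.0497 j6 2.03
after turn [198.8 260.7   0. ]
```

Emit:
carry_out(commands=[[0.8, [28, 37, 0], [0, 0, 0]], [0.8, [29, 37, 0], [0, 0, 0]], [0.8, [28, 37, 0], [0, 0, 0]], [0.8, [29, 38, 0], [0, 0, 0]], [0.8, [28, 37, 0], [0, 0, 0]], [0.8, [29, 38, 0], [0, 0, 0]], [0.8, [28, 37, 0], [0, 0, 0]], [0.8, [0, 0, 20], [0, 0, 0]], [0.8, [0, 0, 10], [0, 0, 0]]])

```text
time_s: 12.4
ee_pos: [0.6405, -0.0263, 0.0699]
eef_rot: [-3.141, 0.004, -0.041]
force: [-0.0, 0.1, -1.4]
grip_width: 0.0496
grip_force: 25.0
```

```bash
python3 to.py .6423 -.0260 -.041
```

```text
t 12.4 pos [ 0.6405 -0.0263  0.0699] rot [-3.141  0.004 -0.041] | shift mm [ 1.8 -0.4 -0. ] wz -0.0 width 0.0496 j6 1.51
after turn [ 1.8 -0.4 -0. ]
```

Next brush_145 after this release.

Emit:
carry_out(commands=[[0.8, [1, 0, 20], [0, 0, 0]], [0.8, [0, 0, 18], [0, 0, 0]], [0.8, [0, 0, 12], [0, 0, 0]], [0.8, [0, 0, 4], [0, 0, 0]], [0.8, [0, 0, 0], [0, 0, 0]], [0, [0, 0, 0], [0, 0, 0]], [0, [0, 0, 0], [0, 0, 0]], [0, [0, 0, 0], [0, 0, 0]], [0, [0, 0, -15], [0, 0, 0]], [0, [0, 0, -35], [0, 0, 0]]])

```text
time_s: 13.65
ee_pos: [0.6422, -0.0267, 0.0687]
eef_rot: [-3.141, 0.002, -0.041]
force: [0.2, 0.1, -0.7]
grip_width: 0.0931
grip_force: 0.0
```

```bash
python3 to.py .440 .0877 .343
```

```text
t 13.65 pos [ 0.6422 -0.0267  0.0687] rot [-3.141e+00  2.000e-03 -4.100e-02] | shift mm [-206.7 -105.9    0.5] wz -0.384 width 0.0931 j6 1.51
after turn [-151.9 -175.7   -0. ]
```

Emit:
carry_out(commands=[[0, [0, 0, -35], [0, 0, 0]], [0, [-41, -21, 0], [0, 0, 0]], [0, [-42, -21, 0], [0, 0, 0]], [0, [-41, -21, 0], [0, 0, 0]], [0, [-41, -21, 0], [0, 0, 0]], [0, [-42, -22, 0], [0, 0, 0]], [0, [0, 0, 5], [0, 0, -0.128]], [0, [0, 0, 15], [0, 0, -0.128]], [0, [0, 0, 15], [0, 0, -0.128]], [0, [0, 0, 0], [0, 0, 0]]])

```text
time_s: 14.9
ee_pos: [0.4402, 0.0877, 0.0687]
eef_rot: [-3.141, 0.0, 0.342]
force: [0.3, -0.2, -0.3]
grip_width: 0.0939
grip_force: 0.0
```

```bash
python3 to.py .440 .0877 .343
```

```text
t 14.9 pos [0.4402 0.0877 0.0687] rot [-3.141  0.     0.342] | shift mm [-0.2 -0.1  0. ] wz -0.001 width 0.0939 j6 1.34
after turn [-0.2 -0.1 -0. ]
```

Emit:
carry_out(commands=[[0, [0, 0, 25], [0, 0, 0]], [0, [0, 0, 20], [0, 0, 0]], [0.4, [0, 0, 11], [0, 0, 0]], [0.8, [0, 0, 0], [0, 0, 0]], [0.8, [0, 0, 0], [0, 0, 0]], [0.8, [0, 0, 0], [0, 0, 0]], [0.8, [0, 0, 0], [0, 0, 0]], [0.8, [0, 0, 0], [0, 0, 0]], [0.8, [0, 0, 0], [0, 0, 0]], [0.8, [0, 0, 0], [0, 0, 0]]])

```text
time_s: 16.15
ee_pos: [0.4407, 0.0878, 0.013]
eef_rot: [3.141, -0.001, 0.343]
force: [-1.6, 0.2, 6.8]
grip_width: 0.0535
grip_force: 25.0
```

Emit:
carry_out(commands=[[0.8, [0, 0, -15], [0, 0, 0]], [0.8, [0, 0, -25], [0, 0, 0]], [0.8, [0, 0, -30], [0, 0, 0.128]], [0.8, [0, 0, -20], [0, 0, 0.128]], [0.8, [0, 0, 0], [0, 0, 0.128]], [0.8, [0, 0, 0], [0, 0, 0]]])

```text
time_s: 16.9
ee_pos: [0.4404, 0.0877, 0.1032]
eef_rot: [-3.141, -0.001, -0.04]
force: [0.3, -0.3, -0.8]
grip_width: 0.0538
grip_force: 25.0
```

```bash
python3 to.py .6382 -.1259 -.041
```

```text
t 16.9 pos [0.4404 0.0877 0.1032] rot [-3.141e+00 -1.000e-03 -4.000e-02] | shift mm [2.063e+02 2.055e+02 1.000e-01] wz 0.001 width 0.0538 j6 1.73
after turn [206.4 205.3   0. ]
```

Emit:
carry_out(commands=[[0.8, [34, 34, 0], [0, 0, 0]], [0.8, [35, 34, 0], [0, 0, 0]], [0.8, [34, 34, 0], [0, 0, 0]], [0.8, [35, 35, 0], [0, 0, 0]], [0.8, [34, 34, 0], [0, 0, 0]], [0.8, [34, 34, 0], [0, 0, 0]], [0.8, [0, 0, 20], [0, 0, 0]], [0.8, [0, 0, 10], [0, 0, 0]], [0.8, [0, 0, 0], [0, 0, 0]]])

```text
time_s: 18.02
ee_pos: [0.6369, -0.1246, 0.0716]
eef_rot: [-3.141, 0.002, -0.039]
force: [0.3, 0.0, -0.9]
grip_width: 0.0535
grip_force: 25.0
```

```bash
python3 to.py .6382 -.1259 -.041
```

```text
t 18.025 pos [ 0.6369 -0.1246  0.0716] rot [-3.141e+00  2.000e-03 -3.900e-02] | shift mm [ 1.4  1.2 -0. ] wz 0.002 width 0.0535 j6 1.36
after turn [1.4 1.2 0. ]
```

Emit:
carry_out(commands=[[0.8, [1, 1, 20], [0, 0, 0.002]], [0.8, [0, 0, 18], [0, 0, 0]], [0.8, [0, 0, 13], [0, 0, 0]], [0.8, [0, 0, 5], [0, 0, 0]], [0.8, [0, 0, 0], [0, 0, 0]], [0, [0, 0, 0], [0, 0, 0]], [0, [0, 0, 0], [0, 0, 0]], [0, [0, 0, 0], [0, 0, 0]], [0, [0, 0, -15], [0, 0, 0]], [0, [0, 0, -35], [0, 0, 0]]])

```text
time_s: 19.27
ee_pos: [0.6381, -0.1265, 0.0667]
eef_rot: [-3.141, 0.002, -0.043]
force: [-0.0, 0.0, 0.7]
grip_width: 0.0937
grip_force: 0.0
```

```bash
python3 to.py .4665 -.0944 .115
```

```text
t 19.275 pos [ 0.6381 -0.1265  0.0667] rot [-3.141e+00  2.000e-03 -4.300e-02] | shift mm [-172.8  -24.6    0.4] wz -0.158 width 0.0937 j6 1.36
after turn [-166.8  -51.6   -0. ]
```

Emit:
carry_out(commands=[[0, [0, 0, -35], [0, 0, 0]], [0, [-43, -6, 0], [0, 0, 0]], [0, [-43, -6, 0], [0, 0, 0]], [0, [-43, -6, 0], [0, 0, 0]], [0, [-44, -7, 0], [0, 0, 0]], [0, [0, 0, 15], [0, 0, -0.158]], [0, [0, 0, 20], [0, 0, 0]], [0, [0, 0, 0], [0, 0, 0]]])

```text
time_s: 20.27
ee_pos: [0.4666, -0.0941, 0.0665]
eef_rot: [-3.141, 0.001, 0.115]
force: [0.6, 0.1, -0.2]
grip_width: 0.0939
grip_force: 0.0
```

```bash
python3 to.py .4665 -.0944 .115
```

```text
t 20.275 pos [ 0.4666 -0.0941  0.0665] rot [-3.141e+00  1.000e-03  1.150e-01] | shift mm [-0.2  0.3  0. ] wz -0.0 width 0.0939 j6 1.18
after turn [-0.2  0.3  0. ]
```

Emit:
carry_out(commands=[[0, [0, 0, 25], [0, 0, 0]], [0, [0, 0, 20], [0, 0, 0]], [0.4, [0, 0, 9], [0, 0, 0]], [0.8, [0, 0, 0], [0, 0, 0]], [0.8, [0, 0, 0], [0, 0, 0]], [0.8, [0, 0, 0], [0, 0, 0]], [0.8, [0, 0, 0], [0, 0, 0]], [0.8, [0, 0, 0], [0, 0, 0]], [0.8, [0, 0, 0], [0, 0, 0]], [0.8, [0, 0, 0], [0, 0, 0]]])

```text
time_s: 21.52
ee_pos: [0.4671, -0.0942, 0.0127]
eef_rot: [3.142, -0.0, 0.115]
force: [-0.8, 0.9, 5.5]
grip_width: 0.0423
grip_force: 24.6
```

Emit:
carry_out(commands=[[0.8, [0, 0, 0], [0, 0, 0]], [0.8, [0, 0, 0], [0, 0, 0]], [0.8, [0, 0, -15], [0, 0, 0]], [0.8, [0, 0, -25], [0, 0, 0]], [0.8, [0, 0, -30], [0, 0, 0.156]], [0.8, [0, 0, -20], [0, 0, 0]], [0.8, [0, 0, 0], [0, 0, 0]]])

```text
time_s: 22.4
ee_pos: [0.4677, -0.0944, 0.1041]
eef_rot: [3.141, -0.003, -0.041]
force: [0.4, 0.4, -0.7]
grip_width: 0.0419
grip_force: 24.6
```

```bash
python3 to.py .6504 .1739 -.041
```

```text
t 22.4 pos [ 0.4677 -0.0944  0.1041] rot [ 3.141e+00 -3.000e-03 -4.100e-02] | shift mm [ 171.6 -275.5    0.3] wz 0.0 width 0.0419 j6 1.34
after turn [ 171.6 -275.5   -0. ]
```

Emit:
carry_out(commands=[[0.8, [24, -39, 0], [0, 0, 0]], [0.8, [25, -39, 0], [0, 0, 0]], [0.8, [24, -40, 0], [0, 0, 0]], [0.8, [25, -39, 0], [0, 0, 0]], [0.8, [24, -40, 0], [0, 0, 0]], [0.8, [25, -39, 0], [0, 0, 0]], [0.8, [25, -39, 0], [0, 0, 0]], [0.8, [0, 0, 20], [0, 0, 0]], [0.8, [0, 0, 10], [0, 0, 0]], [0.8, [0, 0, 0], [0, 0, 0]]])

```text
time_s: 23.65
ee_pos: [0.6492, 0.1724, 0.0711]
eef_rot: [3.141, 0.003, -0.042]
force: [-0.7, -0.4, 0.5]
grip_width: 0.0421
grip_force: 24.6
```

```bash
python3 to.py .6504 .1739 -.041
```

```text
t 23.65 pos [0.6492 0.1724 0.0711] rot [ 3.141e+00  3.000e-03 -4.200e-02] | shift mm [ 1.1 -1.6 -0. ] wz -0.001 width 0.0421 j6 1.82
after turn [ 1.1 -1.6 -0. ]
```

Place it, then back off toward the robot for a clear view.

Emit:
carry_out(commands=[[0.8, [1, -1, 20], [0, 0, 0]], [0.8, [0, 0, 18], [0, 0, 0]], [0.8, [0, 0, 13], [0, 0, 0]], [0.8, [0, 0, 5], [0, 0, 0]], [0.8, [0, 0, 0], [0, 0, 0]], [0, [0, 0, 0], [0, 0, 0]], [0, [0, 0, 0], [0, 0, 0]], [0, [0, 0, 0], [0, 0, 0]], [0, [0, 0, -15], [0, 0, 0]], [0, [0, 0, -35], [0, 0, 0]]])

```text
time_s: 24.9
ee_pos: [0.6505, 0.1743, 0.0666]
eef_rot: [3.141, 0.002, -0.041]
force: [-0.5, -1.0, 0.4]
grip_width: 0.0892
grip_force: 0.0
```

Emit:
carry_out(commands=[[0, [0, 0, -50], [0, 0, 0]], [0, [-50, 0, -50], [0, 0, 0]], [0, [-50, 0, 0], [0, 0, 0]], [0, [-50, 0, 0], [0, 0, 0]], [0, [-50, 0, 0], [0, 0, 0]], [0, [-50, 0, 0], [0, 0, 0]], [0, [-40, 0, 0], [0, 0, 0]]])

```text
time_s: 25.78
ee_pos: [0.3657, 0.1862, 0.1617]
eef_rot: [-3.141, -0.002, -0.041]
force: [-0.2, 0.9, 0.8]
grip_width: 0.0943
grip_force: 0.0
```

Run:
```python
from h import *
D={c:cam(c) for c in("scene","top")}
for c in D: cv2.imwrite(f"pics/{c}1.png",D[c]["img"])
for L,xy in {70:(.6504,.1739),95:(.6463,.074),120:(.6423,-.026),145:(.6382,-.1259)}.items():
    for c in D:
        m=near("brush_%d"%L,c,D[c],xy)
        if m is None: print(L,c,"none"); continue
        q,e=fit([(D[c],m)],brush(L,.002),(*xy,-.04)); print(L,c,q.round(4),round(float(e),3))
```

```text
70 scene [ 0.6511  0.171  -0.1454] 0.084
70 top [0.6489 0.1762 0.0601] 0.068
95 scene [ 0.651   0.0721 -0.0131] 0.05
95 top [0.6495 0.0761 0.0071] 0.09
120 scene [ 0.646  -0.0281 -0.1125] 0.084
120 top [ 0.6414 -0.0244 -0.028 ] 0.06
145 scene [ 0.6382 -0.1269 -0.0402] 0.038
145 top [ 0.6375 -0.1254 -0.0356] 0.031
```

View pics/top1.png

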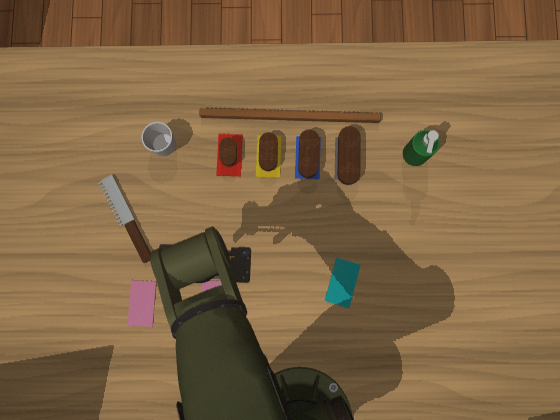

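View pics/scene1.png

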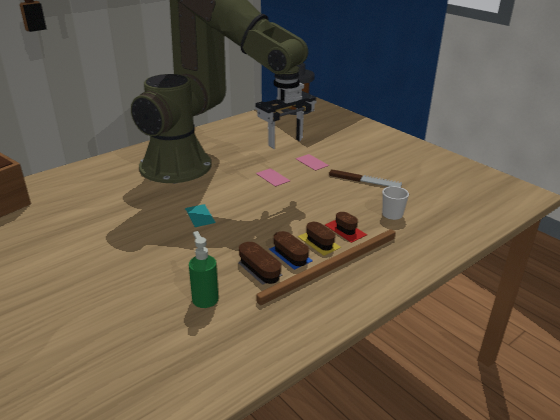

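The order is right: red holds the smallest brush and grey the longest, and the cup (158,138) and bottle (420,148) have not moved. brush_95 looks about 4 mm off toward the rail, so I'll check it in an enlarged crop.

Run:
```python
from h import *
d=cam("top"); im=d["img"]; x0,y0=200,115
big=cv2.resize(im[y0:y0+80,x0:x0+180],None,fx=4.4,fy=4.4,interpolation=cv2.INTER_CUBIC)
def draw(L,q,z,col):
    c,s=np.cos(q[2]),np.sin(q[2]); 
    r=ring(L/1e3,S[L]/1e3,z) if L else mat()[0][[0,1,3,2]]
    w=r.copy(); w[:,0]=c*r[:,0]-s*r[:,1]+q[0]; w[:,1]=s*r[:,0]+c*r[:,1]+q[1]
    cv2.polylines(big,[np.int32((proj(d,w)-[x0,y0]+.5)*4.4)],True,col,1)
for L,k in zip(S,(1.5,.5,-.5,-1.5)):
    q=(.6430+.0041*k,.0263+.0999*k,-.041)
    draw(0,q,0,(255,255,255)); draw(L,q,.042,(0,255,0))
cv2.imwrite("pics/crop1.png",big)
```

```text
(no output)
```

View pics/crop1.png

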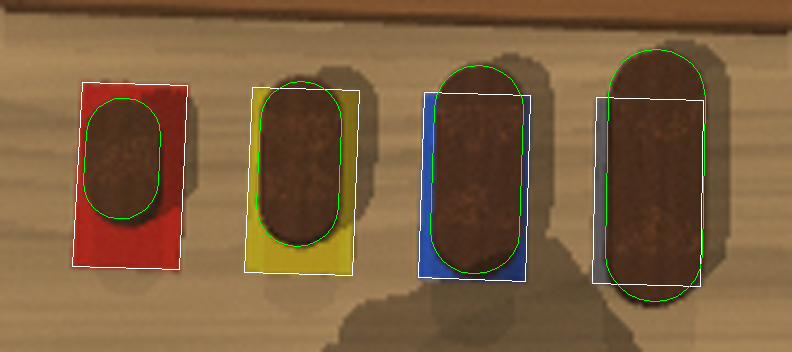

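In the crop all four brushes (green is the ideal outline, white is the mat) sit within about 1–2 mm of centre and straight, brush_95 included. Nothing needs mending, so I'm handing in.

```bash
python3 -c "
from station import ctrl
print(ctrl.hand_in())"
```

```text
the job is handed in; nothing more can be done
None
```

The four brushes lie on the mats in order of length: 70 mm on red by the cup, 95 mm on yellow, 120 mm on blue and 145 mm on grey by the bottle, all within about 2 mm of centre in the last picture, with the cup and bottle unmoved, and the job was handed in at about 26 s.

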